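# Fit the orange starwheel on the capping machine's keyed index shaft

## Robot

A 6-joint arm with a two-finger parallel gripper is mounted at the origin on the work surface. World frame = base frame: x ahead of the robot, y to its left, z up, the work surface at z = 0. Lengths are in mm, angles in rad, forces in N, time in s.
With the tool pointing down it reaches from about 350 to 875 mm from the base axis. Payload 4.2 kg.
Tool frame: the origin (TCP) lies at the very end of the fingers, on their centre line; the grasp point (between the pads) lies 19 mm behind it; y points along the fingers, z is the direction in which the jaws open and shut, and the axes are right-handed (so a half turn about y gives the same grasp; the last joint's range is limited). The gripper opens to 85 mm and grips with 20 to 120 N. Pads are 22 mm wide; open, the fingers measure 114 mm over their backs; the gripper's body (76 mm by 85 mm) begins 54 mm behind the grasp point. The pads swing forward as they close: fully open they stand 13 mm farther back than shut.
Start: joints at [-0.994, 0.385, 0.008, 0, -1.194, -0.259], TCP at [195.314, -593.676, 231.312] pointing down, gripper open.
Joint ranges: [-3.14, 3.14], [-1.21, 2.06], [-1.07, 1.41], [-3.16, 2.05], [-2.99, -0.16], [-3.1, 3.1]. Speed limits (rad/s): [2.79, 2.79, 3.14, 3.14, 3.14, 3.14].

## Interface

Orientations are given as a unit quaternion [x, y, z, w].
In Python, from bench import arm gives the robot as it stands.
- The arm moves only by the shell command python3 -m creep 'ROWS'. ROWS is JSON, a list of rows, each an object with "delta_pos": the shift along the tool's x, y, z in mm, a list of three; "rot": the turn, a rotation vector about the tool's x, y, z in rad, a list of three; "jaw": the finger opening in mm, from 0 to 85.4. A call has exactly 10 rows; each row shifts and turns the commanded pose from where the row before left it, along the tool's axes as they then stand; what a row does not reach is not made up. A row lasts 1/12 s, in which the tool goes at most 41.7 mm and 7.16 degrees, less where a joint would pass 70% of its speed; a pose out of reach is approached as far as the arm can. A call is refused whole if a number of a shift passes 41.7 or a number of a turn 0.125, either way. A call with a gripper value outside its range is refused whole. The fingers move at their own pace and stop on an object; the grip force is fixed at half the most. Time passes only in rows, so rows that do not move let the fingers close, or fill a call up. It gives the time, the measured TCP pose, the force and the opening at its end, in the units of the state.
- arm.read_state(): the state, without advancing time (a new reading comes with each control period).
- arm.get_image(name): name is "scene" or "top" or "wrist"; returns the picture (384x512x3 uint8, red, green, blue); there is no depth.
- arm.calibration(name): a dict with "intrinsics" (3x3 intrinsics, pixels), "R" (3x3) and "t" (3): a world point X has camera coordinates R X + t. Camera axes: x right, y down, z forward; pixel columns grow to the right and rows downward; lengths in mm; the calibration is good to about 2 mm. The wrist camera is an equidistant fisheye: a pixel r from the principal point sees the ray r / f radians off the axis. A picture is of the moment at which its call begins: read the wrist's pose just before it. calibration takes no time and is no camera call; for the wrist camera it gives the pose at the moment of the call.
- arm.job_done(): hands the job in, once; it reports no verdict.
Trained networks look in the newest picture that a camera, given by its name, has taken for a name from the list of things; names that differ only in an ending like _2 or _b are one class to them, and where a whole thing is asked for, a point or a joint stands for the part that bears it (a point fixed in the world has none). Each returns a list of dicts, best first, with "p" (0 to 1); they miss things now and then, are a little off and sometimes report something else, mostly with a low value. They report only what shows in the picture. A call takes as long as a camera call. They do not tell look-alikes from the thing itself.
- arm.find_in(camera, target): "location" ([column, row] in pixels, amid what is visible of it).
- arm.masks_of(camera, target): "pixels" (384x512 bool, what is visible of it) and "location" ([column, row] in pixels, amid what is visible of it).
The state is a dict: "clock": time; "joints": joint angles; "joint_vel": joint speeds; "joint_efforts": joint torques, N m; "position": TCP position; "ee_rot": TCP orientation; "contact_force": force on the tool from outside, world axes, zero at the start; "wrist_torque": the same for the moment, N m; "gripper_width": finger opening in mm.
Only numpy, scipy, OpenCV 4.12 (cv2) and the standard library are available. Lean on these libraries where they do the work, as an engineer would, in place of code of your own. Each camera call takes 0.05 s, during which the arm holds its last target. There are 200 camera calls.

## Task

Change the capping machine over: pick up the orange starwheel, lower it over the upright index shaft, and turn it under light pressure until the tab in its bore drops into the shaft's keyway and the wheel sits fully home, flat on the steel flange; then let go of it. Never force it down or sideways against the shaft, and leave everything else on the bench where it is.

Things in the scene. Friction and masses are not known exactly. Their poses are not given: they have to be found in the camera images.
- star_mid (a point): Centre of the loose orange starwheel (0.25 to 0.45 kg, flat on the bench, hub up): on its axis, 25 mm above its underside, half-way up its 50 mm. A plate 15 mm thick, 124 mm across, with 8 rim pockets; on it a plain round aluminium hub 50 mm in diameter, 15 to 50 mm above the underside, gripped from above. z up, x towards the tab in the bore; a black stripe on plate and hub marks x.
- star: The same wheel, origin on its axis at the underside, same axes. A 20 mm bore runs through the hub; its lowest 15 mm (through the plate) is widened to 40 mm.
- tab (a point): The wheel's steel tab: the middle of its underside, 16.5 mm from the axis along the wheel's x, flush with the wheel's underside. 7 mm wide, 8 mm high, it stands inwards in the wide part of the bore to 12.5 mm from the axis.
- seat (a point): On the capping machine: the point on the index shaft's axis at the top of the fixed steel flange (60 mm in diameter), 90 mm above the bench; the wheel's underside must rest on this flange. z up; x and y are the machine's own, x away from its front panel (not the keyway's direction).
- seat_top (a point): Top of the shaft's keyed seat, on the axis, 14 mm above the flange. The seat is 38 mm in diameter with one keyway 8.6 mm wide, open at the top. With its tab not over the keyway a wheel rides here, 14 mm too high. A brake (4 N m) holds the shaft where it last stopped: the keyway points into the quarter between the machine's x and y, 0.2 to 1.4 rad (11 to 80 degrees) from x towards y; its exact angle is not measured.
- shaft_end (a point): Top of the shaft's pilot pin, on the axis, 44 mm above the flange. The pin, 18 mm in diameter with a chamfered end, rises from the keyed seat and centres the wheel's 20 mm bore.
- capper: Black capping machine with aluminium deck (82 mm high, fixed), origin on the bench under the shaft, deck from -135 to 195 mm in x, -105 to 235 mm in y. Column 332 mm high at x 135, y 175; its head, to 354 mm high, is swung away to y 300. White guide rails, 69 mm or more from the shaft's axis, reach 20 mm above the flange on the +x and +y sides; vials stand at x -62, beyond y 90.
- spare_mid (a point): Centre of the white starwheel with 6 larger pockets, same outer sizes as the orange one, loose on the bench, not to be used: leave it.
- jar: Loose amber jar with black lid, 68 mm in diameter, 105 mm high, origin under it; leave it.
- flask: Loose clear bottle, 60 mm in diameter, 155 mm high, origin under it; leave it.
- handknob: Loose black lobed hand knob, 44 mm across, 38 mm high, origin under it; leave it.
- driver: Loose screwdriver with red handle, lying on the bench; leave it.
Not all that is in view belongs to the job. There is more than one size of the star; the job needs the smallest.

How it is judged (in metres and radians):
At the end, for the whole second after the job is handed in: The orange starwheel sits on the index shaft with its tab in the keyway: its underside within 2.5 mm of the flange, its axis within 3.5 mm of the shaft's axis and within 0.05 rad of upright, released and at rest (z of star_mid in the frame of seat between 0.022 and 0.0275 m and horizontal distance between star_mid and seat below 0.0035 m and angle between star_mid's own z axis and vertical below 0.05 rad and linear speed of star below 0.01 m/s and angular speed of star below 0.1 rad/s); the robot touches nothing.
It fails at once if the starwheel is forced against the machine with more than 60 N (contact force between star and capper above 60 N).
It fails at once if something else on the bench is moved by more than 30 mm (white wheel, jar, bottle, hand knob, screwdriver) (distance of any of spare_mid, jar, flask, handknob, driver from where it was at the start of the episode above 0.03 m).
It also fails if it takes over 56 s, if anything falls off the work surface, if the arm or the gripper's body presses on something with over 40 N, if the wrist force passes 120 N, or if a joint passes its speed limit or range.

## Working session

There is one attempt and no reset: what is moved stays moved. The work goes in short steps, Python scripts to look and compute and a shell command to move; the robot and the scene stay as the last step left them, time stands still between calls to the robot, and variables do not carry over. Pictures are saved under pics/ and viewed, about 8 in all and at most 12, crops included, and the job is handed in when it is done.

```bash
mkdir -p pics; ls
cat > h.py <<'E'
import numpy as np, cv2
from bench import arm
def save(n,im): cv2.imwrite('pics/'+n,cv2.cvtColor(np.asarray(im),cv2.COLOR_RGB2BGR))
def ray(cam,px,c=None):
    c=c or arm.calibration(cam); K=np.array(c['intrinsics']);R=np.array(c['R']);t=np.array(c['t'])
    x=(px[0]-K[0,2])/K[0,0]; y=(px[1]-K[1,2])/K[1,1]
    if cam=='wrist':
        r=np.hypot(x,y); d=np.array([x/r*np.sin(r),y/r*np.sin(r),np.cos(r)]) if r>1e-9 else np.array([0,0,1.])
    else: d=np.array([x,y,1.])
    return -R.T@t, R.T@d
def at_z(cam,px,z,c=None):
    o,d=ray(cam,px,c); return o+d*(z-o[2])/d[2]
def proj(cam,X,c=None):
    c=c or arm.calibration(cam); K=np.array(c['intrinsics']);p=np.array(c['R'])@np.array(X,float)+np.array(c['t'])
    if cam=='wrist':
        th=np.arctan2(np.hypot(p[0],p[1]),p[2]);q=p[:2]/max(np.hypot(p[0],p[1]),1e-9)*th
    else: q=p[:2]/p[2]
    return np.array([K[0,0]*q[0]+K[0,2],K[1,1]*q[1]+K[1,2]])
E
python3 - <<'E'
from h import *
for cam in ['scene','top']:
    im=arm.get_image(cam); save(cam+'0.png',im)
    for n,z in [('star_mid',50),('shaft_end',134),('seat',90),('spare_mid',50),('jar',105),('flask',155),('handknob',38),('driver',15)]:
        for d in arm.find_in(cam,n)[:3]:
            print(cam,n,round(d['p'],2),np.round(d['location']),np.round(at_z(cam,d['location'],z)))
im=np.vstack([arm.get_image('wrist')]);save('wrist0.png',im)
c=arm.calibration('wrist');print(c, arm.read_state())
E
python3 -c "
import cv2,numpy as np
a=cv2.imread('pics/scene0.png');b=cv2.imread('pics/top0.png')
cv2.imwrite('pics/v1.png',cv2.resize(np.hstack([a,b]),(800,300)))"
```

```text
pics
scene star_mid 0.86 [264. 238.] [ 519. -188.   50.]
scene star_mid 0.75 [140. 242.] [ 350. -441.   50.]
scene star_mid 0.6 [315. 140.] [252. 236.  50.]
scene shaft_end 0.71 [391. 175.] [600. 174. 134.]
scene seat 0.67 [390. 180.] [579. 209.  90.]
scene spare_mid 0.89 [203. 277.] [ 538. -376.   50.]
scene spare_mid 0.29 [188. 320.] [ 617. -459.   50.]
scene jar 0.96 [139. 314.] [ 586. -544.  105.]
scene flask 0.61 [187. 319.] [ 684. -489.  155.]
scene flask 0.37 [387. 181.] [626. 119. 155.]
scene handknob 0.46 [278. 200.] [413. -57.  38.]
scene driver 0.91 [212. 229.] [ 385. -256.   15.]
top star_mid 0.91 [354. 238.] [ 307. -410.   50.]
top star_mid 0.81 [272. 183.] [ 481. -165.   50.]
top star_mid 0.65 [134. 267.] [232. 261.  50.]
top shaft_end 0.68 [137. 160.] [547. 231. 134.]
top seat 0.76 [137. 158.] [561. 243.  90.]
top flask 0.59 [366. 134.] [ 602. -437.  155.]
top driver 0.82 [299. 208.] [ 402. -250.   15.]
{'intrinsics': array([[297.31863964,   0.        , 257.06762079],
       [  0.        , 297.31863964, 190.23508781],
       [  0.        ,   0.        ,   1.        ]])
[... 232 characters left out ...]
.2486238 ])} {'clock': 0.95, 'joints': array([-9.94402421e-01,  3.84685312e-01,  7.90850349e-03, -1.40277801e-05,
       -1.19400514e+00, -2.58608071e-01]), 'joint_vel': array([ 0.00020805, -0.00013578, -0.00038774, -0.00092721, -0.000534  ,
        0.00193527]), 'joint_efforts': array([-1.16815255e-05, -3.92085457e+01,  1.88619930e+01,  4.19075713e+00,
       -3.20739309e-04,  5.32209199e-06]), 'position': array([ 195.31576437, -593.67522778,  231.32220177]), 'ee_rot': array([ 0.69820246,  0.11188656, -0.11187401, -0.69819691]), 'contact_force': array([-0.19768228, -0.01612901, -0.20343022]), 'wrist_torque': array([ 0.00475387, -0.04015999, -0.04271615]), 'gripper_width': 85.05504255095916}
```

View pics/top0.png

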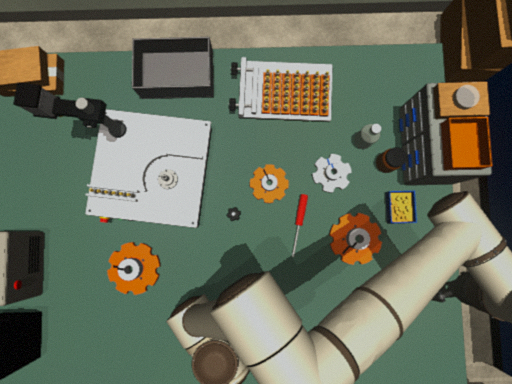

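View pics/scene0.png

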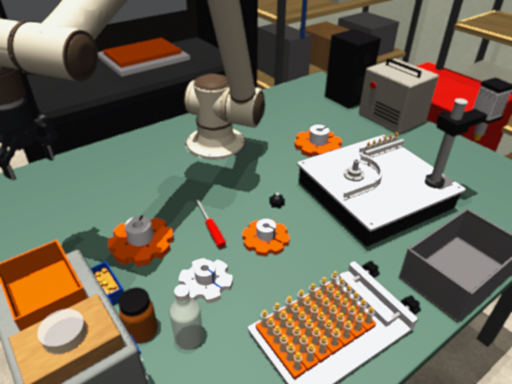

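The two pictures show three orange wheels. The smallest is the middle one, with its hub at about top (269,183) and scene (265,228). The shaft is at about top (168,178) and scene (354,168); the networks' shaft points are off, lying amid the whole machine. Machine +x points roughly along world x.

Run:
```python
from h import *
from scipy.spatial.transform import Rotation as Ro
print('star',at_z('top',(269,183),50),at_z('scene',(265,228),50))
print('shaft',at_z('top',(168,178),134),at_z('scene',(354,162),134))
for p in [(105,110),(210,122),(196,226),(88,213)]: print(p,at_z('top',p,82))
print(Ro.from_quat(arm.read_state()['ee_rot']).as_matrix().round(3))
a=cv2.imread('pics/top0.png');b=cv2.imread('pics/scene0.png')
cv2.imwrite('pics/v1.png',np.hstack([cv2.resize(a[140:220,130:210],(400,400),interpolation=2),cv2.resize(b[140:200,320:400],(400,300),interpolation=2)[:300].repeat(1,0) if 0 else cv2.resize(b[130:210,320:400],(400,400),interpolation=2)]))
```

```text
star [ 480.9592567  -155.83901404   50.        ] [ 493.50871961 -164.40741168   50.        ]
shaft [492.10531991 139.10111945 134.        ] [499.18034214 140.65022189 134.        ]
(105, 110) [716.39804528 346.55367349  82.        ]
(210, 122) [670.52575897  21.83518769  82.        ]
(196, 226) [352.24090966  67.11157773  82.        ]
(88, 213) [398.69704286 392.54878656  82.        ]
[[ 0.95   0.    -0.312]
 [ 0.312 -0.     0.95 ]
 [ 0.    -1.    -0.   ]]
```

View pics/v1.png

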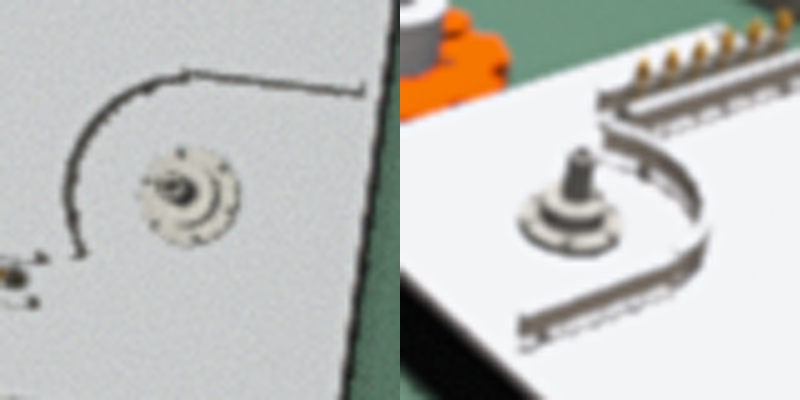

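The crop shows the pin end at top ≈(165.6,177.4), the flange centre at ≈(168,179.4), and the rails up and to the left. A dark notch left of the pin may be the keyway. I'm moving towards the star.

```bash
python3 -m creep '[{"delta_pos":[31,0,25],"rot":[0,0,0],"jaw":85},{"delta_pos":[31,0,25],"rot":[0,0,0],"jaw":85},{"delta_pos":[31,0,25],"rot":[0,0,0],"jaw":85},{"delta_pos":[31,0,25],"rot":[0,0,0],"jaw":85},{"delta_pos":[31,0,25],"rot":[0,0,0],"jaw":85},{"delta_pos":[31,0,25],"rot":[0,0,0],"jaw":85},{"delta_pos":[31,0,25],"rot":[0,0,0],"jaw":85},{"delta_pos":[31,0,25],"rot":[0,0,0],"jaw":85},{"delta_pos":[31,0,25],"rot":[0,0,0],"jaw":85},{"delta_pos":[31,0,25],"rot":[0,0,0],"jaw":85}]'
python3 - <<'E'
from h import *
print(arm.read_state()['joints'])
c=arm.calibration('wrist');im=arm.get_image('wrist');save('w1.png',im)
for n in ['star_mid','shaft_end']:
  for d in arm.masks_of('wrist',n)[:3]:
    l=d['location'];print(n,round(d['p'],2),np.round(l),at_z('wrist',l,50 if n=='star_mid' else 134,c).round(),d['pixels'].sum())
E
```

```text
clock: 1.78
position: [412.4, -257.5, 231.8]
ee_rot: [0.698, 0.112, -0.112, -0.698]
contact_force: [0.5, -0.7, 0.5]
gripper_width: 84.8
[-2.23265632e-01  1.46214020e-01 -3.21124314e-01  1.10528606e-04
 -1.10244661e+00 -1.02963977e+00]
star_mid 0.9 [158.  45.] [ 312. -404.   50.] 10255
star_mid 0.65 [310. 228.] [ 464. -172.   50.] 5386
shaft_end 0.75 [474. 282.] [441.  41. 134.] 11624
```

View pics/w1.png

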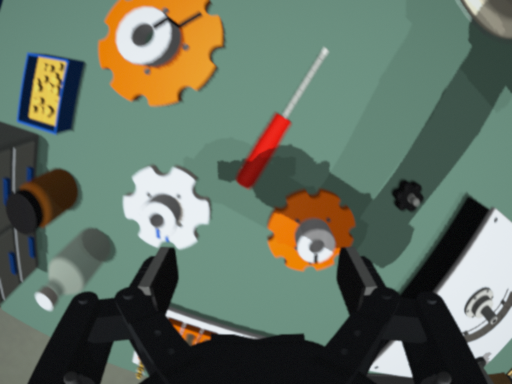

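Run:
```python
from h import *
a=cv2.imread('pics/w1.png')
cv2.imwrite('pics/v2.png',np.hstack([cv2.resize(a[180:280,265:365],(400,400),interpolation=2),cv2.resize(a[250:350,412:512],(400,400),interpolation=2)]))
c=arm.calibration('wrist')
for z,p in [(50,(316,244)),(50,(318,258)),(15,(311,229))]: print(p,at_z('wrist',p,z,c).round(1))
```

```text
(316, 244) [ 483.2 -154.8   50. ]
(318, 258) [ 501.8 -143.8   50. ]
(311, 229) [ 479.9 -156.9   15. ]
```

View pics/v2.png

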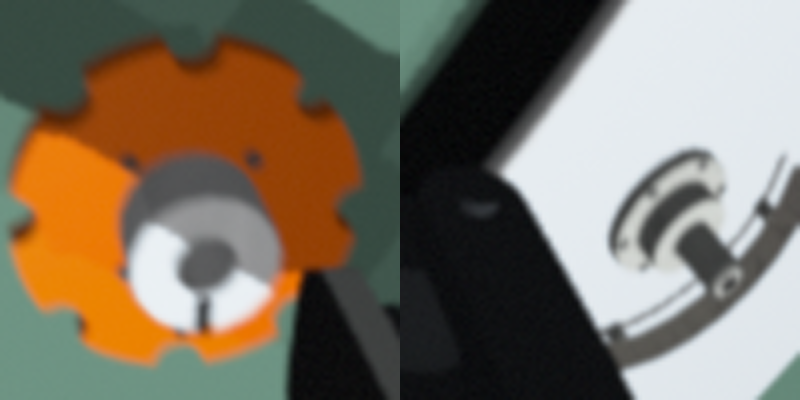

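Hub top centre is at ≈(316.8,246.3) and the outer end of its stripe at ≈(316,262.5), so the tab points nearly along tool x. The keyway isn't visible from this side.

```bash
cat >> h.py <<'E'
from scipy.spatial.transform import Rotation as Ro
def totool(target):
    s=arm.read_state(); return Ro.from_quat(s['ee_rot']).as_matrix().T@(np.array(target)-s['position'])
E
python3 - <<'E'
from h import *
c=arm.calibration('wrist')
a=at_z('wrist',(316.75,246.3),50,c);b=at_z('wrist',(316,262.5),50,c);print(a,b,np.arctan2(*(b-a)[1::-1]))
print(totool([a[0],a[1],150]))
E
```

```text
[ 486.02181676 -152.49750077   50.        ] [ 508.9735021  -143.46851986   50.        ] 0.3747958022375159
[102.33595228  81.67719921  76.22135191]
```

```bash
python3 -m creep '[{"delta_pos":[20,0,15],"rot":[0,0,0],"jaw":85},{"delta_pos":[26,0,19],"rot":[0,0,0],"jaw":85},{"delta_pos":[26,0,19],"rot":[0,0,0],"jaw":85},{"delta_pos":[20,5,15],"rot":[0,0,0],"jaw":85},{"delta_pos":[8,16,7],"rot":[0,0,0],"jaw":85},{"delta_pos":[2,25,1],"rot":[0,0,0],"jaw":85},{"delta_pos":[0,25,0],"rot":[0,0,0],"jaw":85},{"delta_pos":[0,11,0],"rot":[0,0,0],"jaw":85},{"delta_pos":[0,0,0],"rot":[0,0,0],"jaw":85},{"delta_pos":[0,0,0],"rot":[0,0,0],"jaw":85}]'
python3 - <<'E'
from h import *
c=arm.calibration('wrist');im=arm.get_image('wrist');save('w2.png',im[140:340,130:390])
for z in(50,15):print(proj('wrist',[486,-152.5,z],c))
a=cv2.imread('pics/w2.png');cv2.imwrite('pics/w2.png',cv2.resize(a,(780,600),interpolation=2))
E
```

```text
clock: 2.77
position: [484.5, -156.3, 149.2]
ee_rot: [0.698, 0.111, -0.112, -0.698]
contact_force: [0.3, 0.7, 0.9]
gripper_width: 85.0
[259.83356655 194.88726552]
[259.51573082 182.61827465]
```

View pics/w2.png

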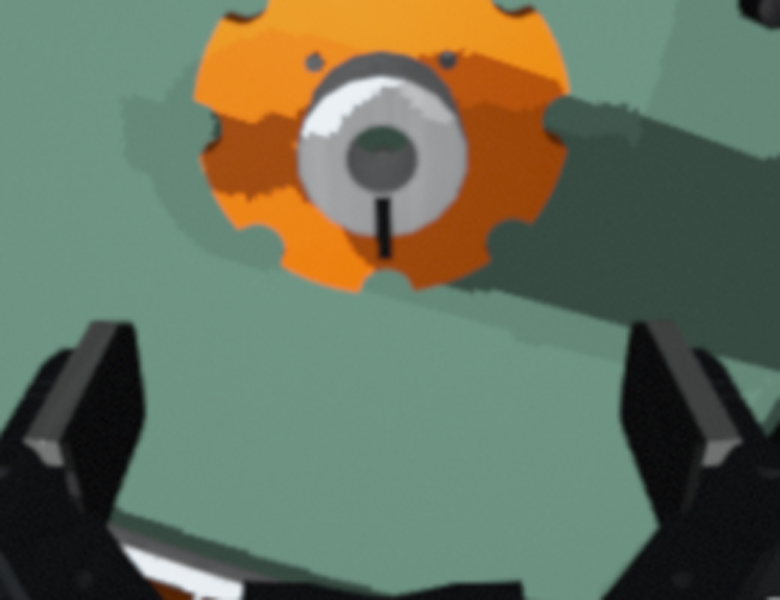

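The hub ring is centred at crop ≈(382,158), which is image (257.3,192.6). The stripe runs straight down, along tool +x.

Run:
```python
from h import *
c=arm.calibration('wrist')
a=at_z('wrist',(257.3,192.6),50,c);b=at_z('wrist',(258,218),50,c);print(a,b,np.arctan2(*(b-a)[1::-1]))
s=arm.read_state();R=Ro.from_quat(s['ee_rot']).as_matrix();print(s['position'],np.arctan2(R[1,0],R[0,0]))
print(totool([a[0],a[1],23]))
```

```text
[ 485.94647212 -155.06022781   50.        ] [ 508.62749666 -146.97456395   50.        ] 0.3424489402950237
[ 485.23607248 -156.20010417  150.06258689] 0.3168815115164124
[  0.92015225 127.06262235   0.97380413]
```

```bash
python3 -m creep '[{"delta_pos":[1,12,1],"rot":[0,0,0],"jaw":85},{"delta_pos":[0,24,0],"rot":[0,0,0],"jaw":85},{"delta_pos":[0,30,0],"rot":[0,0,0],"jaw":85},{"delta_pos":[0,28,0],"rot":[0,0,0],"jaw":80},{"delta_pos":[0,18,0],"rot":[0,0,0],"jaw":72},{"delta_pos":[0,10,0],"rot":[0,0,0],"jaw":64},{"delta_pos":[0,5,0],"rot":[0,0,0],"jaw":58},{"delta_pos":[0,0,0],"rot":[0,0,0],"jaw":30},{"delta_pos":[0,0,0],"rot":[0,0,0],"jaw":30},{"delta_pos":[0,0,0],"rot":[0,0,0],"jaw":30}]'
```

```text
clock: 3.65
position: [485.9, -154.0, 23.2]
ee_rot: [0.698, 0.112, -0.111, -0.698]
contact_force: [-0.2, -0.1, -3.0]
gripper_width: 48.7
```

```bash
python3 -m creep '[{"delta_pos":[0,-6,0],"rot":[0,0,0],"jaw":30},{"delta_pos":[0,-16,0],"rot":[0,0,0],"jaw":30},{"delta_pos":[0,-25,0],"rot":[0,0,0],"jaw":30},{"delta_pos":[0,-30,0],"rot":[0,0.05,0],"jaw":30},{"delta_pos":[0,-30,0],"rot":[0,0.1,0],"jaw":30},{"delta_pos":[0,-30,0],"rot":[0,0.11,0],"jaw":30},{"delta_pos":[0,-20,0],"rot":[0,0.11,0],"jaw":30},{"delta_pos":[0,-10,0],"rot":[0,0.11,0],"jaw":30},{"delta_pos":[0,0,0],"rot":[0,0.09,0],"jaw":30},{"delta_pos":[0,0,0],"rot":[0,0.05,0],"jaw":30}]'
python3 - <<'E'
from h import *
s=arm.read_state();R=Ro.from_quat(s['ee_rot']).as_matrix();print(s['position'],np.arctan2(R[1,0],R[0,0]),s['joints'],s['contact_force'])
print(totool([605,108,190]))
E
```

```text
clock: 4.48
position: [485.4, -153.8, 191.2]
ee_rot: [-0.698, 0.107, -0.109, 0.699]
contact_force: [-0.1, 0.5, -3.9]
gripper_width: 48.8
[ 485.42504964 -153.7881      191.24345223] -0.3063264051686527 [ 1.20642632e-02  2.21903538e-01 -3.34080335e-01 -6.61434799e-04
 -1.01147368e+00 -1.88883460e+00] [-0.12591053  0.52701863 -3.86081943]
[ 35.06027001   1.79915572 285.65760052]
```

```bash
python3 -m creep '[{"delta_pos":[1,0,15],"rot":[0,0,0],"jaw":30},{"delta_pos":[4,0,30],"rot":[0,0,0],"jaw":30},{"delta_pos":[5,0,38],"rot":[0,0,0],"jaw":30},{"delta_pos":[5,0,38],"rot":[0,0,0],"jaw":30},{"delta_pos":[5,0,38],"rot":[0,0,0],"jaw":30},{"delta_pos":[5,0,38],"rot":[0,0,0],"jaw":30},{"delta_pos":[5,0,35],"rot":[0,0,0],"jaw":30},{"delta_pos":[5,0,30],"rot":[0,0,0],"jaw":30},{"delta_pos":[0,0,20],"rot":[0,0,0],"jaw":30},{"delta_pos":[0,0,4],"rot":[0,0,0],"jaw":30}]'
python3 - <<'E'
from h import *
c=arm.calibration('wrist');im=arm.get_image('wrist')
s=arm.read_state();print(s['position'],s['ee_rot'])
p=proj('wrist',[496,142,134],c).astype(int);print(p)
x0=max(p[0]-80,0);y0=max(p[1]-60,0);print(x0,y0)
save('w3.png',cv2.resize(im[y0:y0+120,x0:x0+160],(800,600),interpolation=cv2.INTER_CUBIC)); save('w3f.png',im)
E
```

```text
clock: 5.32
position: [604.7, 112.1, 189.4]
ee_rot: [-0.699, 0.105, -0.106, 0.7]
contact_force: [0.3, -0.9, -4.7]
gripper_width: 48.8
[604.16989735 111.11324547 189.31572316] [-0.69893097  0.10551405 -0.10548423  0.69945362]
[250  50]
170 0
```

View pics/w3.png

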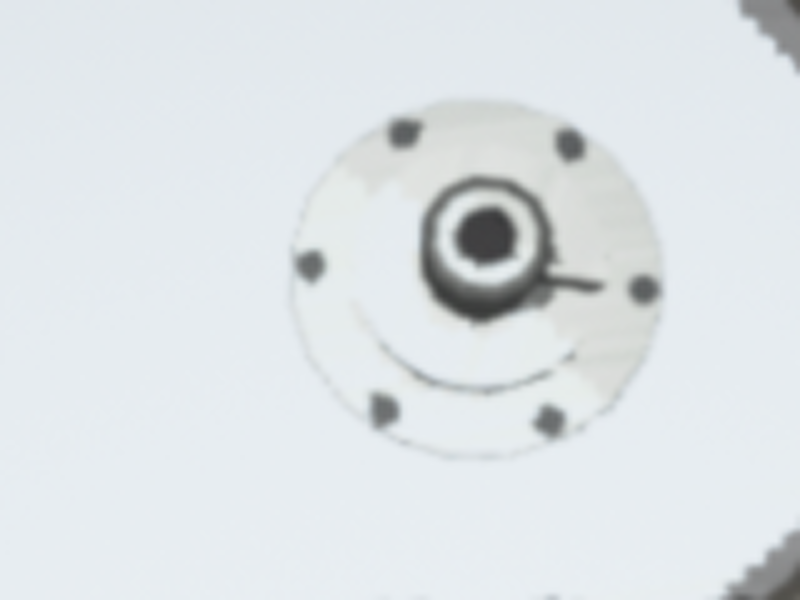

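The flange is centred at crop (477,279), the pin top at (487,237), and a dark line to the right of the pin ends at (603,287). I'll enhance the contrast to find the keyway.

Run:
```python
import cv2,numpy as np
a=cv2.imread('pics/w3f.png')[10:100,220:310]
a=cv2.resize(a,(600,600),interpolation=cv2.INTER_CUBIC).astype(float)
a=np.clip((a-180)/(250-180),0,1)**1.5*255
cv2.imwrite('pics/v3.png',a.astype('uint8'))
```

```text
(no output)
```

View pics/v3.png

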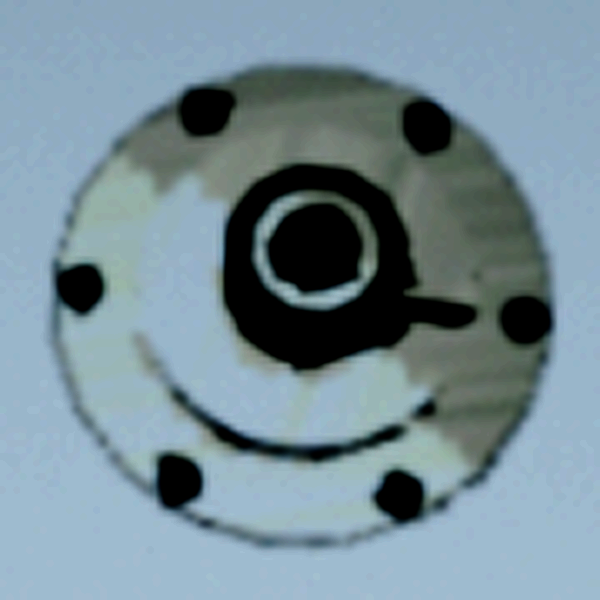

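Run:
```python
from h import *
c=arm.calibration('wrist')
px=lambda u,v:(220+u/6.667-.4,10+v/6.667-.4)
fl=at_z('wrist',px(302,305),90,c);pin=at_z('wrist',px(316,249),134,c);print('flange',fl,'pin',pin)
se=at_z('wrist',px(306,288),104,c)
for n,p,z,o in [('up',(475,308),104,se),('low',(432,400),92,fl)]:
    q=at_z('wrist',px(*p),z,c)-o;print(n,np.hypot(*q[:2]),np.arctan2(q[1],q[0]))
s=arm.read_state();R=Ro.from_quat(s['ee_rot']).as_matrix();print('yaw',np.arctan2(R[1,0],R[0,0]),s['position'])
```

```text
flange [496.69041806 151.24150368  90.        ] pin [496.3932091  151.53686875 134.        ]
up 19.038280370185365 1.1696200094064717
low 19.185583460571 0.6237104994391192
yaw -0.2995148981313354 [604.16989735 111.11324547 189.31572316]
```

Everything agrees: the flange centre and pin top both give (496.5,151.4), and the keyway edges lie at r≈19 mm. That puts the keyway centre at about 0.90 rad in world, or 1.04 in the machine frame, within the stated range. I'm moving over the shaft and turning so that the tab starts just short of the keyway.

```bash
python3 -m creep '[{"delta_pos":[-12,0,1],"rot":[0,0,0],"jaw":30},{"delta_pos":[-25,0,2],"rot":[0,0,0],"jaw":30},{"delta_pos":[-30,0,2],"rot":[0,0,0],"jaw":30},{"delta_pos":[-27,0,1.4],"rot":[0,0,0],"jaw":30},{"delta_pos":[-15,0,1],"rot":[0,0,0],"jaw":30},{"delta_pos":[-5.7,0,0],"rot":[0,-0.05,0],"jaw":30},{"delta_pos":[0,0,0],"rot":[0,-0.1,0],"jaw":30},{"delta_pos":[0,0,0],"rot":[0,-0.1,0],"jaw":30},{"delta_pos":[0,0,0],"rot":[0,-0.1,0],"jaw":30},{"delta_pos":[0,0,0],"rot":[0,-0.1,0],"jaw":30}]'
python3 -m creep '[{"delta_pos":[0,0,0],"rot":[0,-0.1,0],"jaw":30},{"delta_pos":[0,0,0],"rot":[0,-0.1,0],"jaw":30},{"delta_pos":[0,5,0],"rot":[0,-0.1,0],"jaw":30},{"delta_pos":[0,5,0],"rot":[0,-0.1,0],"jaw":30},{"delta_pos":[0,5,0],"rot":[0,-0.05,0],"jaw":30},{"delta_pos":[0,4,0],"rot":[0,0,0],"jaw":30},{"delta_pos":[0,3,0],"rot":[0,0,0],"jaw":30},{"delta_pos":[0,2,0],"rot":[0,0,0],"jaw":30},{"delta_pos":[0,0,0],"rot":[0,0,0],"jaw":30},{"delta_pos":[0,0,0],"rot":[0,0,0],"jaw":30}]'
python3 - <<'E'
from h import *
s=arm.read_state();R=Ro.from_quat(s['ee_rot']).as_matrix();print('yaw',np.arctan2(R[1,0],R[0,0]),s['position'],s['contact_force'],R.round(4))
print(totool([496.7,152,160]))
c=arm.calibration('wrist');im=arm.get_image('wrist');save('w4.png',im)
E
```

```text
clock: 6.2
position: [495.8, 148.7, 190.0]
ee_rot: [-0.705, -0.054, 0.054, 0.705]
contact_force: [1.0, -0.2, -3.1]
gripper_width: 48.6
clock: 7.03
position: [496.7, 149.7, 165.5]
ee_rot: [0.676, 0.208, -0.208, -0.676]
contact_force: [0.1, 0.1, -3.5]
gripper_width: 48.9
yaw 0.5971477488839856 [496.66785811 149.65881477 165.45890817] [ 0.13601626  0.11610185 -3.51271543] [[ 8.269e-01  1.000e-04 -5.623e-01]
 [ 5.623e-01 -0.000e+00  8.269e-01]
 [ 1.000e-04 -1.000e+00 -0.000e+00]]
[1.34269445 5.45889273 1.91820792]
```

View pics/w4.png

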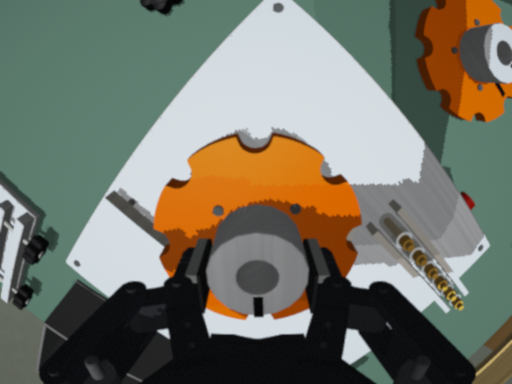

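The wheel is held over the shaft with its stripe along tool x, and the bore is at about (257,276). I'm using it to check the camera's bias.

Run:
```python
from h import *
c=arm.calibration('wrist');s=arm.read_state();R=Ro.from_quat(s['ee_rot']).as_matrix()
for p in [(257.5,275),(257.2,277)]:
  q=at_z('wrist',p,s['position'][2]+27,c); print(q,R.T@(q-s['position']))
for p in [(165.6,177.4),(165.2,177)]: print('top pin',at_z('top',p,134))
print('top fl',at_z('top',(168,179.4),90))
```

```text
[493.61943773 148.88571732 192.5841425 ] [ -3.13343742 -27.00145658   1.02332941]
[494.66513904 149.42694364 192.5841425 ] [ -1.96441284 -27.00092965   0.88262267]
top pin [494.02763731 146.08208646 134.        ]
top pin [495.22783661 147.24695115 134.        ]
top fl [494.08526612 149.38846617  90.        ]
```

```bash
python3 -m creep '[{"delta_pos":[1.1,0,0.2],"rot":[0,0,0],"jaw":30},{"delta_pos":[1,1,0.2],"rot":[0,0,0],"jaw":30},{"delta_pos":[0,2,0],"rot":[0,0,0],"jaw":30},{"delta_pos":[0,2,0],"rot":[0,0,0],"jaw":30},{"delta_pos":[0,2,0],"rot":[0,0,0],"jaw":30},{"delta_pos":[0,1.5,0],"rot":[0,0,0],"jaw":30},{"delta_pos":[0,1,0],"rot":[0,0,0],"jaw":30},{"delta_pos":[0,0.5,0],"rot":[0,0,0],"jaw":30},{"delta_pos":[0,0,0],"rot":[0,0,0],"jaw":30},{"delta_pos":[0,0,0],"rot":[0,0,0],"jaw":30}]'
```

```text
clock: 7.92
position: [498.2, 151.3, 155.3]
ee_rot: [0.676, 0.208, -0.208, -0.676]
contact_force: [-0.1, 0.4, -3.0]
gripper_width: 49.0
```

```bash
python3 -m creep '[{"delta_pos":[0,0.5,0],"rot":[0,0,0],"jaw":30},{"delta_pos":[0,0.5,0],"rot":[0,0,0],"jaw":30},{"delta_pos":[0,0.5,0],"rot":[0,0,0],"jaw":30},{"delta_pos":[0,0.5,0],"rot":[0,0,0],"jaw":30},{"delta_pos":[0,0.5,0],"rot":[0,0,0],"jaw":30},{"delta_pos":[0,0.5,0],"rot":[0,0,0],"jaw":30},{"delta_pos":[0,0,0],"rot":[0,0,0],"jaw":30},{"delta_pos":[0,0,0],"rot":[0,0,0],"jaw":30},{"delta_pos":[0,0,0],"rot":[0,0,0],"jaw":30},{"delta_pos":[0,0,0],"rot":[0,0,0],"jaw":30}]'; python3 -c "
from h import *
print(arm.read_state()['wrist_torque'])"
```

```text
clock: 8.75
position: [498.2, 151.4, 152.3]
ee_rot: [-0.676, -0.208, 0.208, 0.676]
contact_force: [-0.3, -0.6, -3.9]
gripper_width: 48.8
[-0.03182421 -0.01078931  0.02904023]
```

The bottom 15 mm of the bore is wide, so the pin meets the 20 mm bore only at TCP z≈142. I'm descending towards that.

```bash
python3 -m creep '[{"delta_pos":[0,2,0],"rot":[0,0,0],"jaw":30},{"delta_pos":[0,2,0],"rot":[0,0,0],"jaw":30},{"delta_pos":[0,2,0],"rot":[0,0,0],"jaw":30},{"delta_pos":[0,2,0],"rot":[0,0,0],"jaw":30},{"delta_pos":[0,1,0],"rot":[0,0,0],"jaw":30},{"delta_pos":[0,0.5,0],"rot":[0,0,0],"jaw":30},{"delta_pos":[0,0.5,0],"rot":[0,0,0],"jaw":30},{"delta_pos":[0,0.5,0],"rot":[0,0,0],"jaw":30},{"delta_pos":[0,0,0],"rot":[0,0,0],"jaw":30},{"delta_pos":[0,0,0],"rot":[0,0,0],"jaw":30}]'; python3 -c "
from h import *
print(arm.read_state()['wrist_torque'])"
```

```text
clock: 9.58
position: [498.2, 151.4, 141.8]
ee_rot: [-0.676, -0.208, 0.208, 0.676]
contact_force: [-0.3, -0.7, -3.7]
gripper_width: 48.8
[0.05451739 0.04870494 0.01834392]
```

```bash
python3 -m creep '[{"delta_pos":[0,0.4,0],"rot":[0,0,0],"jaw":30},{"delta_pos":[0,0.4,0],"rot":[0,0,0],"jaw":30},{"delta_pos":[0,0.4,0],"rot":[0,0,0],"jaw":30},{"delta_pos":[0,0.4,0],"rot":[0,0,0],"jaw":30},{"delta_pos":[0,0.4,0],"rot":[0,0,0],"jaw":30},{"delta_pos":[0,0,0],"rot":[0,0,0],"jaw":30},{"delta_pos":[0,0,0],"rot":[0,0,0],"jaw":30},{"delta_pos":[0,0,0],"rot":[0,0,0],"jaw":30},{"delta_pos":[0,0,0],"rot":[0,0,0],"jaw":30},{"delta_pos":[0,0,0],"rot":[0,0,0],"jaw":30}]'; python3 -c "
from h import *
print(arm.read_state()['wrist_torque'])"
```

```text
clock: 10.42
position: [498.2, 151.4, 139.8]
ee_rot: [-0.676, -0.208, 0.208, 0.676]
contact_force: [0.2, -0.2, -2.5]
gripper_width: 49.3
[-0.02775299 -0.01971209 -0.00458984]
```

```bash
python3 -m creep '[{"delta_pos":[0,0.5,0],"rot":[0,0,0],"jaw":30},{"delta_pos":[0,0.5,0],"rot":[0,0,0],"jaw":30},{"delta_pos":[0,0.5,0],"rot":[0,0,0],"jaw":30},{"delta_pos":[0,0.5,0],"rot":[0,0,0],"jaw":30},{"delta_pos":[0,0.5,0],"rot":[0,0,0],"jaw":30},{"delta_pos":[0,0,0],"rot":[0,0,0],"jaw":30},{"delta_pos":[0,0,0],"rot":[0,0,0],"jaw":30},{"delta_pos":[0,0,0],"rot":[0,0,0],"jaw":30},{"delta_pos":[0,0,0],"rot":[0,0,0],"jaw":30},{"delta_pos":[0,0,0],"rot":[0,0,0],"jaw":30}]'; python3 -c "
from h import *
print(arm.read_state()['wrist_torque'])"
```

```text
clock: 11.25
position: [498.2, 151.4, 137.3]
ee_rot: [-0.676, -0.208, 0.208, 0.676]
contact_force: [0.5, -0.3, -4.1]
gripper_width: 49.3
[-0.00984601  0.031951   -0.01018838]
```

```bash
python3 -m creep '[{"delta_pos":[0,1,0],"rot":[0,0,0],"jaw":30},{"delta_pos":[0,1,0],"rot":[0,0,0],"jaw":30},{"delta_pos":[0,1,0],"rot":[0,0,0],"jaw":30},{"delta_pos":[0,1,0],"rot":[0,0,0],"jaw":30},{"delta_pos":[0,1,0],"rot":[0,0,0],"jaw":30},{"delta_pos":[0,1,0],"rot":[0,0,0],"jaw":30},{"delta_pos":[0,1,0],"rot":[0,0,0],"jaw":30},{"delta_pos":[0,1,0],"rot":[0,0,0],"jaw":30},{"delta_pos":[0,0.5,0],"rot":[0,0,0],"jaw":30},{"delta_pos":[0,0,0],"rot":[0,0,0],"jaw":30}]'; python3 -c "
from h import *
print(arm.read_state()['wrist_torque'])"
```

```text
clock: 12.08
position: [498.1, 151.3, 128.6]
ee_rot: [0.676, 0.208, -0.208, -0.676]
contact_force: [-0.1, 0.0, -3.6]
gripper_width: 48.7
[-0.01099108 -0.02612559 -0.0006295 ]
```

Free so far, with no side force. I'm pressing down lightly until it contacts the seat top, expected at z≈127.

```bash
python3 -m creep '[{"delta_pos":[0,0.3,0],"rot":[0,0,0],"jaw":30},{"delta_pos":[0,0.3,0],"rot":[0,0,0],"jaw":30},{"delta_pos":[0,0.3,0],"rot":[0,0,0],"jaw":30},{"delta_pos":[0,0.3,0],"rot":[0,0,0],"jaw":30},{"delta_pos":[0,0.3,0],"rot":[0,0,0],"jaw":30},{"delta_pos":[0,0.3,0],"rot":[0,0,0],"jaw":30},{"delta_pos":[0,0.3,0],"rot":[0,0,0],"jaw":30},{"delta_pos":[0,0,0],"rot":[0,0,0],"jaw":30},{"delta_pos":[0,0,0],"rot":[0,0,0],"jaw":30},{"delta_pos":[0,0,0],"rot":[0,0,0],"jaw":30}]'; python3 -c "
from h import *
print(arm.read_state()['wrist_torque'])"
```

```text
clock: 12.92
position: [498.2, 151.3, 126.8]
ee_rot: [0.676, 0.208, -0.208, -0.676]
contact_force: [-0.1, 0.1, -2.7]
gripper_width: 48.8
[0.00082415 0.16877117 0.00869517]
```

```bash
python3 -m creep '[{"delta_pos":[0,0.3,0],"rot":[0,0,0],"jaw":30},{"delta_pos":[0,0.3,0],"rot":[0,0,0],"jaw":30},{"delta_pos":[0,0.3,0],"rot":[0,0,0],"jaw":30},{"delta_pos":[0,0,0],"rot":[0,0,0],"jaw":30},{"delta_pos":[0,0,0],"rot":[0,0,0],"jaw":30},{"delta_pos":[0,0,0],"rot":[0,0,0],"jaw":30},{"delta_pos":[0,0,0],"rot":[0,0,0],"jaw":30},{"delta_pos":[0,0,0],"rot":[0,0,0],"jaw":30},{"delta_pos":[0,0,0],"rot":[0,0,0],"jaw":30},{"delta_pos":[0,0,0],"rot":[0,0,0],"jaw":30}]'; python3 -c "
from h import *
print(arm.read_state()['wrist_torque'])"
```

```text
clock: 13.75
position: [498.3, 151.3, 126.5]
ee_rot: [0.676, 0.208, -0.208, -0.676]
contact_force: [-4.0, -0.1, 5.5]
gripper_width: 48.8
[-0.11920353  1.00868036  0.00558345]
```

Contact at z 126.5 is where it should be, with 9 N down. Now I'm turning towards the keyway.

```bash
python3 -m creep '[{"delta_pos":[0,0,0],"rot":[0,-0.03,0],"jaw":30},{"delta_pos":[0,0,0],"rot":[0,-0.03,0],"jaw":30},{"delta_pos":[0,0,0],"rot":[0,-0.03,0],"jaw":30},{"delta_pos":[0,0,0],"rot":[0,-0.03,0],"jaw":30},{"delta_pos":[0,0,0],"rot":[0,-0.03,0],"jaw":30},{"delta_pos":[0,0,0],"rot":[0,-0.03,0],"jaw":30},{"delta_pos":[0,0,0],"rot":[0,-0.02,0],"jaw":30},{"delta_pos":[0,0,0],"rot":[0,0,0],"jaw":30},{"delta_pos":[0,0,0],"rot":[0,0,0],"jaw":30},{"delta_pos":[0,0,0],"rot":[0,0,0],"jaw":30}]'
cat > st.py <<'E'
from h import *
s=arm.read_state();R=Ro.from_quat(s['ee_rot']).as_matrix();print('yaw',np.arctan2(R[1,0],R[0,0]),s['position'],s['wrist_torque'])
E
python3 st.py
```

```text
clock: 14.58
position: [498.8, 151.7, 126.2]
ee_rot: [-0.652, -0.275, 0.274, 0.652]
contact_force: [-1.4, 1.4, 3.9]
gripper_width: 48.9
yaw 0.797567011709123 [498.77993218 151.68541599 126.16629859] [ 0.2754817   0.25736658 -0.06265441]
```

```bash
python3 -m creep '[{"delta_pos":[0,0.2,0],"rot":[0,-0.015,0],"jaw":30},{"delta_pos":[0,0.2,0],"rot":[0,-0.015,0],"jaw":30},{"delta_pos":[0,0,0],"rot":[0,-0.015,0],"jaw":30},{"delta_pos":[0,0,0],"rot":[0,-0.015,0],"jaw":30},{"delta_pos":[0,0,0],"rot":[0,-0.015,0],"jaw":30},{"delta_pos":[0,0,0],"rot":[0,-0.015,0],"jaw":30},{"delta_pos":[0,0,0],"rot":[0,0,0],"jaw":30},{"delta_pos":[0,0,0],"rot":[0,0,0],"jaw":30},{"delta_pos":[0,0,0],"rot":[0,0,0],"jaw":30},{"delta_pos":[0,0,0],"rot":[0,0,0],"jaw":30}]'; python3 st.py
```

```text
clock: 15.42
position: [497.8, 151.1, 125.0]
ee_rot: [0.639, 0.303, -0.304, -0.639]
contact_force: [-0.6, 0.2, -3.5]
gripper_width: 48.9
yaw 0.8876278100994756 [497.7787681  151.06431692 125.0282476 ] [0.07715942 0.0405626  0.02983759]
```

The contact force vanished and the wheel dropped, so the tab is in the keyway. I'm lowering gently.

```bash
python3 -m creep '[{"delta_pos":[0,0.3,0],"rot":[0,0,0],"jaw":30},{"delta_pos":[0,0.3,0],"rot":[0,0,0],"jaw":30},{"delta_pos":[0,0.3,0],"rot":[0,0,0],"jaw":30},{"delta_pos":[0,0.3,0],"rot":[0,0,0],"jaw":30},{"delta_pos":[0,0.3,0],"rot":[0,0,0],"jaw":30},{"delta_pos":[0,0.3,0],"rot":[0,0,0],"jaw":30},{"delta_pos":[0,0.2,0],"rot":[0,0,0],"jaw":30},{"delta_pos":[0,0,0],"rot":[0,0,0],"jaw":30},{"delta_pos":[0,0,0],"rot":[0,0,0],"jaw":30},{"delta_pos":[0,0,0],"rot":[0,0,0],"jaw":30}]'; python3 st.py
```

```text
clock: 16.25
position: [498.2, 151.3, 123.4]
ee_rot: [0.639, 0.304, -0.304, -0.639]
contact_force: [0.1, 0.4, -3.4]
gripper_width: 48.8
yaw 0.8877665243144227 [498.2034116  151.3271174  123.38741872] [ 0.07462995 -0.00022935  0.04629175]
```

```bash
python3 -m creep '[{"delta_pos":[0,0.7,0],"rot":[0,0,0],"jaw":30},{"delta_pos":[0,0.7,0],"rot":[0,0,0],"jaw":30},{"delta_pos":[0,0.7,0],"rot":[0,0,0],"jaw":30},{"delta_pos":[0,0.7,0],"rot":[0,0,0],"jaw":30},{"delta_pos":[0,0.7,0],"rot":[0,0,0],"jaw":30},{"delta_pos":[0,0.7,0],"rot":[0,0,0],"jaw":30},{"delta_pos":[0,0.7,0],"rot":[0,0,0],"jaw":30},{"delta_pos":[0,0.7,0],"rot":[0,0,0],"jaw":30},{"delta_pos":[0,0.4,0],"rot":[0,0,0],"jaw":30},{"delta_pos":[0,0,0],"rot":[0,0,0],"jaw":30}]'; python3 st.py
```

```text
clock: 17.08
position: [498.2, 151.3, 117.3]
ee_rot: [-0.639, -0.304, 0.304, 0.639]
contact_force: [0.5, -0.3, -3.5]
gripper_width: 49.0
yaw 0.8877810179145195 [498.16451671 151.3252551  117.29584329] [0.05696992 0.00923249 0.01128233]
```

```bash
python3 -m creep '[{"delta_pos":[0,0.7,0],"rot":[0,0,0],"jaw":30},{"delta_pos":[0,0.7,0],"rot":[0,0,0],"jaw":30},{"delta_pos":[0,0.7,0],"rot":[0,0,0],"jaw":30},{"delta_pos":[0,0.7,0],"rot":[0,0,0],"jaw":30},{"delta_pos":[0,0.5,0],"rot":[0,0,0],"jaw":30},{"delta_pos":[0,0.4,0],"rot":[0,0,0],"jaw":30},{"delta_pos":[0,0.3,0],"rot":[0,0,0],"jaw":30},{"delta_pos":[0,0.3,0],"rot":[0,0,0],"jaw":30},{"delta_pos":[0,0.3,0],"rot":[0,0,0],"jaw":30},{"delta_pos":[0,0,0],"rot":[0,0,0],"jaw":30}]'; python3 st.py
```

```text
clock: 17.92
position: [498.2, 151.4, 112.9]
ee_rot: [0.639, 0.304, -0.304, -0.639]
contact_force: [0.1, 0.4, -3.7]
gripper_width: 48.8
yaw 0.8878813929437476 [498.20576337 151.36216068 112.87411054] [ 0.110748    0.11880124 -0.00255987]
```

```bash
python3 -m creep '[{"delta_pos":[0,0.2,0],"rot":[0,0,0],"jaw":30},{"delta_pos":[0,0.2,0],"rot":[0,0,0],"jaw":30},{"delta_pos":[0,0.2,0],"rot":[0,0,0],"jaw":30},{"delta_pos":[0,0.2,0],"rot":[0,0,0],"jaw":30},{"delta_pos":[0,0.2,0],"rot":[0,0,0],"jaw":30},{"delta_pos":[0,0,0],"rot":[0,0,0],"jaw":30},{"delta_pos":[0,0,0],"rot":[0,0,0],"jaw":30},{"delta_pos":[0,0,0],"rot":[0,0,0],"jaw":30},{"delta_pos":[0,0,0],"rot":[0,0,0],"jaw":30},{"delta_pos":[0,0,0],"rot":[0,0,0],"jaw":30}]'; python3 st.py
```

```text
clock: 18.75
position: [498.2, 151.4, 112.8]
ee_rot: [0.639, 0.304, -0.304, -0.638]
contact_force: [-4.4, 1.5, 5.4]
gripper_width: 48.7
yaw 0.8882067502923061 [498.23820975 151.41491594 112.79341982] [ 0.0595309   1.13124305 -0.03987446]
```

It is home: contact at z 112.8, exactly 14 mm below the ride height. Releasing and retreating.

```bash
python3 -m creep '[{"delta_pos":[0,-0.4,0],"rot":[0,0,0],"jaw":54},{"delta_pos":[0,0,0],"rot":[0,0,0],"jaw":60},{"delta_pos":[0,0,0],"rot":[0,0,0],"jaw":75},{"delta_pos":[0,0,0],"rot":[0,0,0],"jaw":80},{"delta_pos":[0,0,0],"rot":[0,0,0],"jaw":80},{"delta_pos":[0,0,0],"rot":[0,0,0],"jaw":80},{"delta_pos":[0,-5,0],"rot":[0,0,0],"jaw":80},{"delta_pos":[0,-15,0],"rot":[0,0,0],"jaw":80},{"delta_pos":[0,-25,0],"rot":[0,0,0],"jaw":80},{"delta_pos":[0,-25,0],"rot":[0,0,0],"jaw":80}]'
python3 -m creep '[{"delta_pos":[0,-25,0],"rot":[0,0,0],"jaw":80},{"delta_pos":[-10,-25,0],"rot":[0,0,0],"jaw":80},{"delta_pos":[-20,-10,0],"rot":[0,0,0],"jaw":80},{"delta_pos":[-20,0,0],"rot":[0,0,0],"jaw":80},{"delta_pos":[-20,0,0],"rot":[0,0,0],"jaw":80},{"delta_pos":[0,0,0],"rot":[0,0,0],"jaw":80},{"delta_pos":[0,0,0],"rot":[0,0,0],"jaw":80},{"delta_pos":[0,0,0],"rot":[0,0,0],"jaw":80},{"delta_pos":[0,0,0],"rot":[0,0,0],"jaw":80},{"delta_pos":[0,0,0],"rot":[0,0,0],"jaw":80}]'
python3 - <<'E'
from h import *
c=arm.calibration('wrist');im=arm.get_image('wrist');
p=[proj('wrist',[497.5,151.3,z],c).round(1) for z in(105,134,140)];print(p)
x,y=p[0].astype(int);y0=max(y-75,0);x0=max(x-100,0);print(x0,y0)
im2=arm.get_image('scene')
save('w5.png',np.hstack([cv2.resize(im[y0:y0+150,x0:x0+200],(400,300),interpolation=2),cv2.resize(im2[120:220,310:443],(400,300),interpolation=2)]))
E
```

```text
clock: 19.58
position: [497.8, 151.0, 182.7]
ee_rot: [0.639, 0.303, -0.304, -0.638]
contact_force: [1.5, -0.5, -0.5]
gripper_width: 79.8
clock: 20.42
position: [454.5, 97.5, 242.0]
ee_rot: [0.639, 0.304, -0.304, -0.638]
contact_force: [-0.5, -0.2, -0.0]
gripper_width: 80.2
[array([256.8, 240.6]), array([256.7, 254.8]), array([256.7, 258.1])]
156 165
```

View pics/w5.png

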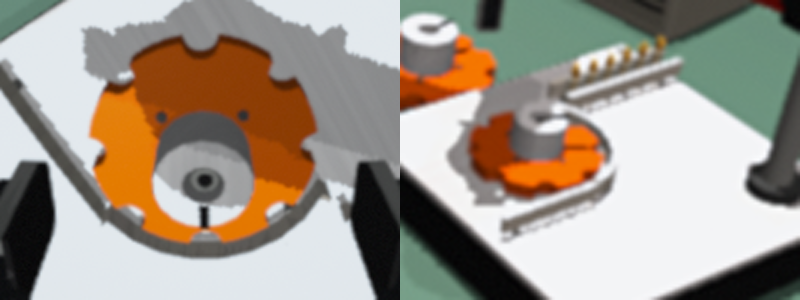

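The wheel sits level, low between the rails. The pin end shows inside the hub bore at crop (204,181), and the stripe points along the keyway. The gripper is clear.

```bash
python3 -c "
from bench import arm
print(arm.job_done())"
```

```text
the job is handed in; nothing more can be done
None
```

The smallest orange starwheel is on the index shaft with its tab in the keyway, sitting home on the flange and released. I handed the job in at about 20.5 s on the robot clock; no verdict was reported.

- **Lowering:** I gripped the wheel by the hub and lowered it over the pin with no measurable side force.
- **Turning:** It touched the seat top at TCP z of about 126.8 mm. I turned it about 0.29 rad under roughly 9 N until the tab dropped into the keyway, at about 0.9 rad in world, close to the angle seen in the image.
- **Seating:** It bottomed at TCP z 112.8 mm, which matches the 14 mm drop. The downward force there was about 9 N, with about 4 N sideways, far below the 60 N limit.
- **Last checks:** The final pictures show the wheel level between the rails with the pin end inside the hub bore. The gripper is open and clear, with a contact force of about 0.
- **What disagreed:** The top camera put the shaft 2 to 5 mm from where the wrist camera did. The wrist view of the held hub was also 2 to 3 mm off the TCP. I used a compromise position, and the free fit over the pin bore it out.
- **Not checked:** I did not measure the positions of the other bench items at the end. The gripper did not pass near any of them.

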